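# Feed the full cassette

### The arm

A 6-joint arm with a two-finger parallel gripper is mounted at the origin on the work surface. World frame = base frame: x ahead of the robot, y to its left, z up, the work surface at z = 0. Lengths are in m, angles in rad, forces in N, time in s.
With the tool pointing down it reaches from about 0.35 to 0.975 m from the base axis. Payload 4.9 kg.
Tool frame: the origin (TCP) lies on the centre line of the jaws, within the pads' length; the fingertips stand 14 mm ahead of it and the grasp point (between the pads) lies 5 mm behind it; z points along the fingers, y is the line along which they close (so a half turn about z gives the same grasp; the last joint's range is limited). The gripper opens to 85 mm and grips with 20 to 120 N. Pads are 22 mm wide; open, the fingers measure 114 mm over their backs; the gripper's body (76 mm by 85 mm) begins 54 mm behind the grasp point. The pads swing forward as they close: fully open they stand 13 mm farther back than shut.
Start: joints at [1.011, 0.053, 1.613, -0, 1.476, -0.119], TCP at [0.267, 0.565, 0.245] pointing down, gripper open.
Joint ranges: [-3.01, 3.01], [-1.01, 2.22], [0.06, 2.58], [-1.02, 4.17], [0.09, 2.62], [-3.14, 3.14]. Speed limits (rad/s): [2.57, 2.57, 3.14, 3.14, 3.14, 3.14].

### API

Orientations are given as a unit quaternion [w, x, y, z].
In Python, from plant import * gives the robot as it stands.
- The arm moves only by the tool send_rows, never from a script. Its argument "steps" is a list of rows, each an object with "translation": the shift along the tool's x, y, z in cm, a list of three; "delta_rot": the turn, a rotation vector about the tool's x, y, z in rad, a list of three; "jaw": the finger opening in cm, from 0 to 8.54. In form: [{"translation": [dx, dy, dz], "delta_rot": [rx, ry, rz], "jaw": jaw}, ...]. A call has exactly 8 rows; each row is the pose to reach, as a shift and turn from the pose commanded when the call began, along the tool's axes at that moment; what a row does not reach only later rows make up. A row lasts 1/10 s, in which the tool goes at most 50 mm and 8.59 degrees, less where a joint would pass 70% of its speed; a pose out of reach is approached as far as the arm can. A call with a gripper value outside its range is refused whole. The fingers move at their own pace and stop on an object; the grip force is fixed at half the most. Time passes only in rows, so rows that repeat a pose let the fingers close, or fill a call up. It gives the time, the measured TCP pose, the force, the opening and the grip force at its end, in the units of the state.
- state(): the state, without advancing time (a new reading comes with each control period).
- grab_frame(name): name is "scene" or "top" or "wrist"; returns a dict with "pixels" (480x640x3 uint8, blue, green, red), "range_z" (480x640 float32, m along the optical axis (not along the pixel's ray), 0 where there is no reading), "fx", "fy", "cx", "cy" (pixels), "rvec" (rotation vector, rad) and "tvec" (3), from world to camera coordinates, as OpenCV has them. Camera axes: x right, y down, z forward; pixel columns grow to the right and rows downward; lengths in m; the calibration is good to about 2 mm. A picture is of the moment at which its call begins.
- job_done(): hands the job in; it is judged then, once.
The state is a dict: "time": time; "joint_pos": joint angles; "joint_vel": joint speeds; "joint_efforts": joint torques, N m; "tool_pos": TCP position; "tool_rot": TCP orientation; "contact_force": force on the tool from outside, world axes, zero at the start; "ft_torque": the same for the moment, N m; "gripper_width": opening from 0.0 (shut) to 1.0 (fully open); "grasp_force": force on a finger pad.
Only numpy, scipy, OpenCV 4.12 (cv2) and the standard library are available. Lean on these libraries where they do the work, as an engineer would, in place of code of your own. Each camera call takes 0.05 s, during which the arm holds its last target. There are 200 camera calls.

### The job

Three identical closed parts cassettes stand drawn out in the lanes of the feeder; only one of them has been refilled. Find by feel which one is full and heavy, and slide that one along its lane under the hood until it seats fully home against the hidden stop, without ramming it. Leave the two empty ones standing drawn out within 5 cm of where they are, and do not disturb the other things on the bench.

Things in the scene. Friction and masses are not known exactly. Their poses are not given: they have to be found in the camera images.
- feeder: fixed aluminium feeder, 320 mm long (x, pointing away from the robot along the lanes: the way to push) x 260 mm wide; origin at the centre of its underside, on the bench. Deck top 12 mm above the bench. Three lanes, centre lines at y -85, 0, +85 mm, each between guide strips 5 mm thick whose tops are 26 mm above the bench, 1.5 mm clear of the cassette's sides
- hood_edge (a point): middle of the near edge of the feeder's grey hood, on top, 72 mm above the bench. The hood covers all lanes from here 110 mm on to the feeder's far end; open at the near side, roof 6 mm thick. This point is 50 mm ahead of the feeder's origin. A cassette that is fully home still sticks out 38 to 62 mm in front of the hood
- stop: straight steel bar across all lanes under the hood, out of sight, parallel to the feeder's y; does not give. Set by hand: its near face lies somewhere from 108 to 132 mm ahead (+x) of the feeder's origin. Origin on that face, on the middle lane, at deck height; axes as the feeder's. A cassette is home when its far end touches this face: its centre is then 60 mm short of it
- cassette_a_mid (a point): centre point (half-way up, 34 mm above the bench) of one of three identical closed black cassettes, 120 mm long (along the lane, x axis) x 46 mm wide x 44 mm high, with flat upright ends, loose in a lane of the feeder (which lane varies; starts with its centre at feeder x -85 to -55 mm)
- cassette_b_mid (a point): centre point (half-way up, 34 mm above the bench) of one of three identical closed black cassettes, 120 mm long (along the lane, x axis) x 46 mm wide x 44 mm high, with flat upright ends, loose in a lane of the feeder (which lane varies; starts with its centre at feeder x -85 to -55 mm)
- cassette_c_mid (a point): centre point (half-way up, 34 mm above the bench) of one of three identical closed black cassettes, 120 mm long (along the lane, x axis) x 46 mm wide x 44 mm high, with flat upright ends, loose in a lane of the feeder (which lane varies; starts with its centre at feeder x -85 to -55 mm)
- cassette_a: the cassette of that name; origin at the centre of its underside. One of the three is full, about 0.75 kg, the others empty, about 0.15 kg each; unknown which. The full one takes about five times the force to slide along its lane (2 to 5 N against 1 N or less). Pushed off its centre line it rubs on its guides and feels heavier
- cassette_b: the cassette of that name; origin at the centre of its underside. One of the three is full, about 0.75 kg, the others empty, about 0.15 kg each; unknown which. The full one takes about five times the force to slide along its lane (2 to 5 N against 1 N or less). Pushed off its centre line it rubs on its guides and feels heavier
- cassette_c: the cassette of that name; origin at the centre of its underside. One of the three is full, about 0.75 kg, the others empty, about 0.15 kg each; unknown which. The full one takes about five times the force to slide along its lane (2 to 5 N against 1 N or less). Pushed off its centre line it rubs on its guides and feels heavier
- flux_bottle: small amber bottle, 36 mm across, 75 mm tall, stands on the bench beside the feeder; origin at the centre of its foot
- solder_spool: grey spool lying flat, 54 mm across, 36 mm tall, on the bench beside the feeder; origin at the centre of its foot
- tip_tin: open round steel tin, 60 mm across, 30 mm tall, on the bench beside the feeder; origin at the centre of its foot
- screwdriver: screwdriver 150 mm long lying on the bench beside the feeder, pointing roughly along it; origin under its middle
- board: small green circuit board, 45 x 70 mm, up to 14 mm high with its parts, lying on the hood's top near the far edge; origin at the centre of its underside
- sponge_dish: low yellow block-shaped dish, 50 x 70 x 18 mm, on the bench left of the feeder; origin at the centre of its underside
Mind the look-alikes: they are no part of the job. Leave any blue look-alike of the cassette_c alone.

How it is judged:
By the outcome, as a careful person would: the job done as asked, in the order asked, and still so for the second after the job is handed in, with the robot touching nothing.
It also fails if it takes over 58 s, if anything falls off the work surface, if the arm or the gripper's body presses on something with over 40 N, if the wrist force passes 120 N, or if a joint passes its speed limit or range.

## Working session

There is one attempt and no reset: what is moved stays moved. The work goes in short steps, Python scripts to look and compute and a tool call to move; the robot and the scene stay as the last step left them, time stands still between calls to the robot, and variables do not carry over. Pictures are saved under pics/ and viewed, at most 10 in all, crops included, and the job is handed in when it is done.

Besides the shell and the picture viewer there is one more tool, called after ">>>" as name(argument=value, ...) on one line, values as JSON. send_rows: Moves the arm, as the interface text tells. Its arguments: {"type":"object","properties":{"steps":{"type":"array","items":{"type":"object","properties":{"translation":{"type":"array","items":{"type":"number"}},"delta_rot":{"type":"array","items":{"type":"number"}},"jaw":{"type":"number"}}}}},"required":["steps"]}

```bash
mkdir -p pics
cat > h.py <<'E'
from plant import *
import numpy as np, cv2
def P(f):
    R=cv2.Rodrigues(np.array(f["rvec"],float))[0]; return R,np.array(f["tvec"],float).ravel()
def ray(f,u,v,z):
    R,t=P(f); d=R.T@np.array([(u-f["cx"])/f["fx"],(v-f["cy"])/f["fy"],1]); c=-R.T@t
    return c+d*(z-c[2])/d[2]
def cloud(f):
    R,t=P(f); Z=f["range_z"].astype(float); v,u=np.mgrid[:480,:640]
    p=np.stack([(u-f["cx"])/f["fx"]*Z,(v-f["cy"])/f["fy"]*Z,Z],-1)
    return (p-t)@R
E
python3 - <<'E'
from h import *
import pickle
s=state(); print(s)
F={n:grab_frame(n) for n in("scene","top")}
pickle.dump(F,open("F.pkl","wb"))
for n,f in F.items():
    cv2.imwrite(f"pics/{n}.png",f["pixels"]); R,t=P(f); print(n,-R.T@t,R[2],f["fx"])
E
```

```text
{'time': 0.0, 'joint_pos': array([ 1.01097656e+00,  5.33457398e-02,  1.61428218e+00, -3.37726588e-05,
        1.47602293e+00, -1.19005725e-01]), 'joint_vel': array([-0.00267701, -0.00090828,  0.00028002, -0.00115183, -0.00025476,
       -0.0004303 ]), 'joint_efforts': array([ 4.38031439e-04, -3.93690491e+01, -3.70175207e+01, -8.25811594e-05,
        7.19795848e-03,  1.47095068e-05]), 'tool_pos': array([0.26636427, 0.56473851, 0.24407696]), 'tool_rot': array([-3.26770405e-04,  2.18625122e-01,  9.75808381e-01, -9.75982482e-04]), 'contact_force': array([ 0.18246708, -0.64884402,  0.59288491]), 'ft_torque': array([-0.01757414, -0.01819194,  0.04319667]), 'grasp_force': 0.0, 'gripper_width': 0.9999407204928822}
scene [1.24425881 0.01207318 0.76254533] [-0.73414777  0.04303079 -0.67762482] 474.9196773479322
top [0.30736184 0.02726745 1.68431045] [ 0.11527157  0.01002677 -0.99328341] 599.2053827865487
```

View pics/scene.png

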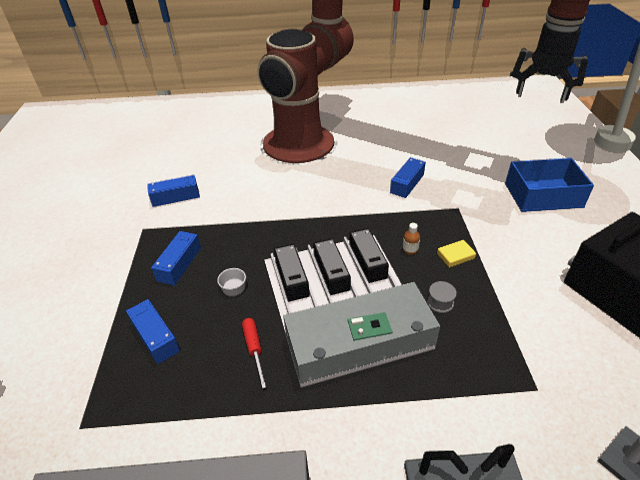

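View pics/top.png

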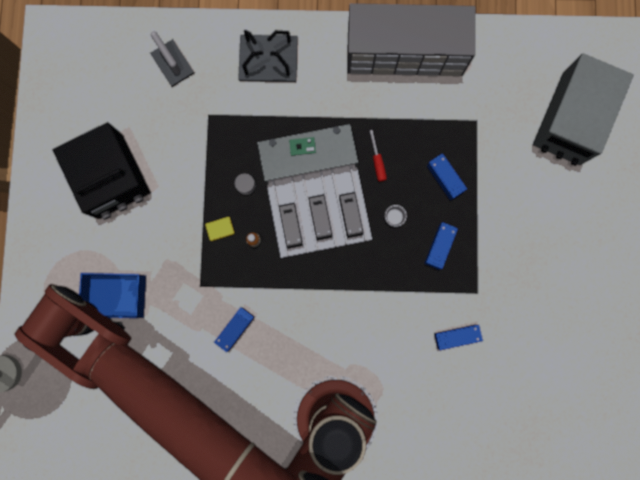

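The scene view shows the cassettes at about (292,270), (332,265) and (369,253), with the grey hood in front of them. In the top view their tops are near (290,225), (320,217) and (350,214), and the hood's near edge runs from (272,180) to (357,163). The feeder is yawed about +9°.

```bash
cat > m.py <<'E'
from h import *
import pickle
F=pickle.load(open("F.pkl","rb"))
for n,f in F.items():
    W=cloud(f); z=W[...,2]; box=(W[...,0]>.3)&(W[...,0]<.9)&(W[...,1]>-.25)&(W[...,1]<.3)&(f["range_z"]>0)
    for lab,lo,hi in(("cas",.048,.062),("hood",.066,.080)):
        m=(box&(z>lo)&(z<hi)).astype(np.uint8)
        k,L,S,C=cv2.connectedComponentsWithStats(m)
        for i in range(1,k):
            if S[i,4]<150: continue
            p=W[L==i]; (c,wh,a)=cv2.minAreaRect((p[:,:2]*1000).astype(np.float32))
            print(n,lab,S[i,4],np.round(c,1),np.round(wh,1),round(a,2),"z",np.round(np.median(p[:,2]),4),"pix",C[i].round())
E
python3 m.py
```

```text
scene cas 959 [524.4 135.2] [122.9  47.3] 12.53 z 0.0581 pix [368. 250.]
scene cas 1000 [549.5  53.8] [124.   46.8] 12.75 z 0.0581 pix [331. 261.]
scene cas 1021 [558.7 -31.1] [123.2  46.2] 12.36 z 0.0582 pix [290. 267.]
scene cas 641 [777.1 105.2] [  4.5 259.6] 12.76 z 0.0552 pix [367. 351.]
scene hood 7382 [724.1  93.4] [112.9 260.4] 12.67 z 0.0734 pix [358. 323.]
top cas 661 [560.4 -31.5] [122.   46.4] 12.66 z 0.0569 pix [351. 214.]
top cas 643 [552.3  53.6] [120.9  45.4] 12.61 z 0.0567 pix [320. 216.]
top cas 647 [527. 135.] [120.7  45.9] 12.63 z 0.0567 pix [290. 224.]
top hood 3369 [727.2  92.6] [114.  260.4] 13.12 z 0.073 pix [308. 152.]
```

>>> send_rows(steps=[{"translation": [-4.3,-4.2,1.2],"delta_rot": [0,0,-0.083],"jaw": 0},{"translation": [-8.6,-8.4,2.4],"delta_rot": [0,0,-0.166],"jaw": 0},{"translation": [-12.0,-11.7,3.3],"delta_rot": [0,0,-0.25],"jaw": 0},{"translation": [-15.5,-15.1,4.2],"delta_rot": [0,0,-0.33],"jaw": 0},{"translation": [-18.9,-18.5,5.2],"delta_rot": [0,0,-0.41],"jaw": 0},{"translation": [-22.3,-21.8,6.1],"delta_rot": [0,0,-0.49],"jaw": 0},{"translation": [-25.8,-25.2,7.1],"delta_rot": [0,0,-0.58],"jaw": 0},{"translation": [-29.0,-28.5,8.0],"delta_rot": [0,0,-0.662],"jaw": 0}])

```text
time: 0.9
tool_pos: [0.4027, 0.1952, 0.1674]
tool_rot: [0.0, -0.112, 0.994, -0.0]
contact_force: [0.3, 0.3, -0.8]
gripper_width: -0.002
grasp_force: 0.0
```

>>> send_rows(steps=[{"translation": [-0.5,-3.6,1.0],"delta_rot": [0,0,0],"jaw": 0},{"translation": [-1.1,-7.3,2.0],"delta_rot": [0,0,0],"jaw": 0},{"translation": [-1.1,-7.3,4.5],"delta_rot": [0,0,0],"jaw": 0},{"translation": [-1.1,-7.3,7.0],"delta_rot": [0,0,0],"jaw": 0},{"translation": [-1.1,-7.3,9.0],"delta_rot": [0,0,0],"jaw": 0},{"translation": [-1.1,-7.3,11.0],"delta_rot": [0,0,0],"jaw": 0},{"translation": [-1.1,-7.3,12.0],"delta_rot": [0,0,0],"jaw": 0},{"translation": [-1.1,-7.3,12.0],"delta_rot": [0,0,0],"jaw": 0}])

```text
time: 1.7
tool_pos: [0.4278, 0.1281, 0.0463]
tool_rot: [-0.002, -0.11, 0.994, -0.0]
contact_force: [-0.5, 0.3, -0.4]
gripper_width: -0.001
grasp_force: 0.0
```

```bash
cat >> h.py <<'E'
O=np.array([.6232,.0700]); yaw=.2208; U=np.array([np.cos(yaw),np.sin(yaw)]); N=np.array([-U[1],U[0]])
def rep(s):
    p=s["tool_pos"]; d=p[:2]-O; f=s["contact_force"]
    print("t%.2f"%s["time"],"feeder",np.round([d@U*1e3,d@N*1e3,p[2]*1e3],1),"F along/lat/z",np.round([f[:2]@U,f[:2]@N,f[2]],2),"yaw",np.round(s["tool_rot"],3))
E
python3 - <<'E'
from h import *
for i in range(4):
    rep(state())
    f=grab_frame("wrist")
cv2.imwrite("pics/w1.png",f["pixels"])
E
```

```text
t1.70 feeder [-177.9   99.5   46.3] F along/lat/z [-0.38  0.43 -0.42] yaw [-0.002 -0.11   0.994 -0.   ]
t1.75 feeder [-176.8   99.4   47.6] F along/lat/z [ 0.28 -0.27 -0.22] yaw [-0.001 -0.11   0.994  0.   ]
t1.80 feeder [-176.    99.3   48.6] F along/lat/z [0.13 0.61 0.19] yaw [ 0.    -0.11   0.994  0.   ]
t1.85 feeder [-175.5   99.3   49.1] F along/lat/z [-0.06 -0.24 -0.53] yaw [ 0.001 -0.11   0.994  0.   ]
```

View pics/w1.png

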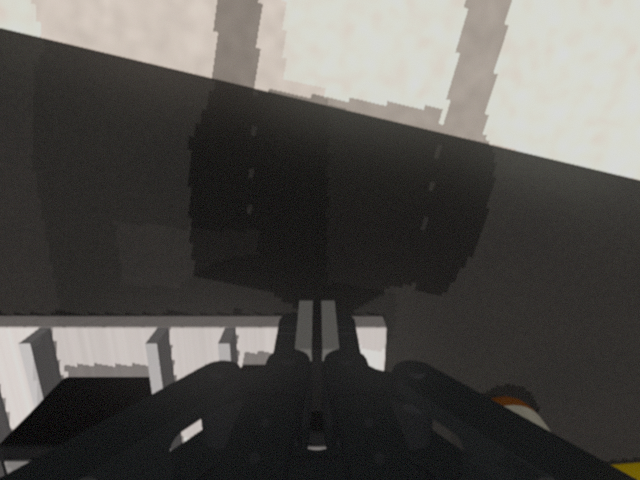

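>>> send_rows(steps=[{"translation": [0,-0.7,0.2],"delta_rot": [0,0,0],"jaw": 0},{"translation": [0,-1.4,0.4],"delta_rot": [0,0,0],"jaw": 0},{"translation": [-0.3,-1.4,0.6],"delta_rot": [0,0,0],"jaw": 0},{"translation": [-0.6,-1.4,0.6],"delta_rot": [0,0,0],"jaw": 0},{"translation": [-0.9,-1.4,0.6],"delta_rot": [0,0,0],"jaw": 0},{"translation": [-1.2,-1.4,0.6],"delta_rot": [0,0,0],"jaw": 0},{"translation": [-1.5,-1.4,0.6],"delta_rot": [0,0,0],"jaw": 0},{"translation": [-1.7,-1.4,0.6],"delta_rot": [0,0,0],"jaw": 0}])

```text
time: 2.7
tool_pos: [0.4494, 0.1185, 0.0422]
tool_rot: [0.0, -0.11, 0.994, -0.0]
contact_force: [0.1, -0.8, -0.6]
gripper_width: 0.001
grasp_force: 0.0
```

```bash
python3 -c "
from h import *
for i in range(3): rep(state()); grab_frame('wrist')"
```

```text
t2.70 feeder [-158.9   85.4   42.2] F along/lat/z [-0.11 -0.75 -0.56] yaw [ 0.    -0.11   0.994 -0.   ]
t2.75 feeder [-158.7   85.4   42.3] F along/lat/z [ 0.21 -0.15 -0.37] yaw [ 0.    -0.11   0.994 -0.   ]
t2.80 feeder [-159.    85.4   42.2] F along/lat/z [-0.28  0.15  0.22] yaw [ 0.    -0.111  0.994  0.   ]
```

>>> send_rows(steps=[{"translation": [-0.2,0,0],"delta_rot": [0,0,0],"jaw": 0},{"translation": [-0.4,0,0],"delta_rot": [0,0,0],"jaw": 0},{"translation": [-0.6,0,0],"delta_rot": [0,0,0],"jaw": 0},{"translation": [-0.8,0,0],"delta_rot": [0,0,0],"jaw": 0},{"translation": [-1.0,0,0],"delta_rot": [0,0,0],"jaw": 0},{"translation": [-1.2,0,0],"delta_rot": [0,0,0],"jaw": 0},{"translation": [-1.4,0,0],"delta_rot": [0,0,0],"jaw": 0},{"translation": [-1.6,0,0],"delta_rot": [0,0,0],"jaw": 0}])

```text
time: 3.65
tool_pos: [0.4648, 0.1219, 0.042]
tool_rot: [-0.0, -0.11, 0.994, 0.0]
contact_force: [-2.0, 0.0, 0.2]
gripper_width: -0.0
grasp_force: 0.7
```

```bash
python3 -c "
from h import *
for i in range(4): rep(state()); grab_frame('wrist')"
```

```text
t3.65 feeder [-143.2   85.4   42. ] F along/lat/z [-1.93  0.48  0.22] yaw [-0.    -0.11   0.994  0.   ]
t3.70 feeder [-142.9   85.3   42.1] F along/lat/z [-0.38  0.17  0.91] yaw [ 0.    -0.11   0.994  0.   ]
t3.75 feeder [-142.9   85.3   42.1] F along/lat/z [-0.32 -0.37 -0.47] yaw [ 0.    -0.11   0.994  0.   ]
t3.80 feeder [-142.9   85.3   42.1] F along/lat/z [-0.33 -0.15 -0.15] yaw [ 0.    -0.11   0.994  0.   ]
```

>>> send_rows(steps=[{"translation": [-0.1,0,0],"delta_rot": [0,0,0],"jaw": 0},{"translation": [-0.2,0,0],"delta_rot": [0,0,0],"jaw": 0},{"translation": [-0.3,0,0],"delta_rot": [0,0,0],"jaw": 0},{"translation": [-0.4,0,0],"delta_rot": [0,0,0],"jaw": 0},{"translation": [-0.5,0,0],"delta_rot": [0,0,0],"jaw": 0},{"translation": [-0.6,0,0],"delta_rot": [0,0,0],"jaw": 0},{"translation": [-0.7,0,0],"delta_rot": [0,0,0],"jaw": 0},{"translation": [-0.8,0,0],"delta_rot": [0,0,0],"jaw": 0}])

```text
time: 4.65
tool_pos: [0.4725, 0.1236, 0.0421]
tool_rot: [-0.0, -0.11, 0.994, -0.0]
contact_force: [-1.5, -0.1, 0.1]
gripper_width: -0.001
grasp_force: 0.8
```

>>> send_rows(steps=[{"translation": [-0.1,0,0],"delta_rot": [0,0,0],"jaw": 0},{"translation": [-0.2,0,0],"delta_rot": [0,0,0],"jaw": 0},{"translation": [-0.3,0,0],"delta_rot": [0,0,0],"jaw": 0},{"translation": [-0.4,0,0],"delta_rot": [0,0,0],"jaw": 0},{"translation": [-0.5,0,0],"delta_rot": [0,0,0],"jaw": 0},{"translation": [-0.6,0,0],"delta_rot": [0,0,0],"jaw": 0},{"translation": [-0.7,0,0],"delta_rot": [0,0,0],"jaw": 0},{"translation": [-0.8,0,0],"delta_rot": [0,0,0],"jaw": 0}])

```text
time: 5.45
tool_pos: [0.4804, 0.1254, 0.0421]
tool_rot: [-0.0, -0.11, 0.994, 0.0]
contact_force: [-1.3, -0.6, 0.5]
gripper_width: -0.002
grasp_force: 0.7
```

```bash
python3 -c "
from h import *
for i in range(2): rep(state()); grab_frame('wrist')"
```

```text
t5.45 feeder [-127.2   85.3   42.1] F along/lat/z [-1.37 -0.28  0.5 ] yaw [-0.    -0.11   0.994  0.   ]
t5.50 feeder [-127.    85.3   42.1] F along/lat/z [-0.4   0.28 -0.42] yaw [ 0.    -0.11   0.994  0.   ]
```

>>> send_rows(steps=[{"translation": [2.0,0,0],"delta_rot": [0,0,0],"jaw": 0},{"translation": [4.5,0,-1.0],"delta_rot": [0,0,0],"jaw": 0},{"translation": [4.5,-3.0,-1.5],"delta_rot": [0,0,0],"jaw": 0},{"translation": [4.5,-6.0,-1.5],"delta_rot": [0,0,0],"jaw": 0},{"translation": [4.5,-8.5,-1.0],"delta_rot": [0,0,0],"jaw": 0},{"translation": [3.5,-8.5,0],"delta_rot": [0,0,0],"jaw": 0},{"translation": [3.0,-8.5,0],"delta_rot": [0,0,0],"jaw": 0},{"translation": [2.6,-8.5,0],"delta_rot": [0,0,0],"jaw": 0}])

```text
time: 6.35
tool_pos: [0.4739, 0.0369, 0.0421]
tool_rot: [-0.0, -0.11, 0.994, 0.0]
contact_force: [0.7, -0.9, 0.4]
gripper_width: -0.0
grasp_force: 0.0
```

>>> send_rows(steps=[{"translation": [-0.2,0,0],"delta_rot": [0,0,0],"jaw": 0},{"translation": [-0.4,0,0],"delta_rot": [0,0,0],"jaw": 0},{"translation": [-0.6,0,0],"delta_rot": [0,0,0],"jaw": 0},{"translation": [-0.8,0,0],"delta_rot": [0,0,0],"jaw": 0},{"translation": [-0.9,0,0],"delta_rot": [0,0,0],"jaw": 0},{"translation": [-1.0,0,0],"delta_rot": [0,0,0],"jaw": 0},{"translation": [-1.1,0,0],"delta_rot": [0,0,0],"jaw": 0},{"translation": [-1.2,0,0],"delta_rot": [0,0,0],"jaw": 0}])

```text
time: 7.15
tool_pos: [0.4852, 0.0394, 0.042]
tool_rot: [-0.0, -0.11, 0.994, 0.0]
contact_force: [-0.9, -0.6, 0.7]
gripper_width: 0.0
grasp_force: 0.7
```

```bash
python3 -c "
from h import *
for i in range(2): rep(state()); grab_frame('wrist')"
```

```text
t7.15 feeder [-141.4    0.3   42. ] F along/lat/z [-1.03 -0.35  0.66] yaw [-0.    -0.11   0.994  0.   ]
t7.20 feeder [-141.1    0.3   42.1] F along/lat/z [-1.17  0.27 -0.41] yaw [ 0.    -0.11   0.994  0.   ]
```

>>> send_rows(steps=[{"translation": [-0.1,0,0],"delta_rot": [0,0,0],"jaw": 0},{"translation": [-0.2,0,0],"delta_rot": [0,0,0],"jaw": 0},{"translation": [-0.3,0,0],"delta_rot": [0,0,0],"jaw": 0},{"translation": [-0.4,0,0],"delta_rot": [0,0,0],"jaw": 0},{"translation": [-0.5,0,0],"delta_rot": [0,0,0],"jaw": 0},{"translation": [-0.6,0,0],"delta_rot": [0,0,0],"jaw": 0},{"translation": [-0.7,0,0],"delta_rot": [0,0,0],"jaw": 0},{"translation": [-0.8,0,0],"delta_rot": [0,0,0],"jaw": 0}])

```text
time: 8.05
tool_pos: [0.4931, 0.0412, 0.0421]
tool_rot: [-0.0, -0.11, 0.994, 0.0]
contact_force: [0.3, 0.3, -0.8]
gripper_width: -0.003
grasp_force: 0.3
```

```bash
python3 -c "
from h import *
for i in range(2): rep(state()); grab_frame('wrist')"
```

```text
t8.05 feeder [-133.2    0.4   42.1] F along/lat/z [ 0.31  0.24 -0.77] yaw [-0.    -0.11   0.994  0.   ]
t8.10 feeder [-133.1    0.3   42.1] F along/lat/z [-0.52  0.12 -0.26] yaw [ 0.    -0.11   0.994 -0.   ]
```

>>> send_rows(steps=[{"translation": [2.0,0,0],"delta_rot": [0,0,0],"jaw": 0},{"translation": [4.2,0,-1.0],"delta_rot": [0,0,0],"jaw": 0},{"translation": [4.2,-3.0,-1.5],"delta_rot": [0,0,0],"jaw": 0},{"translation": [4.2,-6.0,-1.5],"delta_rot": [0,0,0],"jaw": 0},{"translation": [4.2,-8.5,-1.0],"delta_rot": [0,0,0],"jaw": 0},{"translation": [3.7,-8.5,0],"delta_rot": [0,0,0],"jaw": 0},{"translation": [3.2,-8.5,0],"delta_rot": [0,0,0],"jaw": 0},{"translation": [2.8,-8.5,0],"delta_rot": [0,0,0],"jaw": 0}])

```text
time: 8.95
tool_pos: [0.4843, -0.0471, 0.0416]
tool_rot: [-0.001, -0.111, 0.994, 0.0]
contact_force: [-0.4, 0.0, -0.4]
gripper_width: 0.002
grasp_force: 0.0
```

>>> send_rows(steps=[{"translation": [-0.2,0,0],"delta_rot": [0,0,0],"jaw": 0},{"translation": [-0.4,0,0],"delta_rot": [0,0,0],"jaw": 0},{"translation": [-0.6,0,0],"delta_rot": [0,0,0],"jaw": 0},{"translation": [-0.8,0,0],"delta_rot": [0,0,0],"jaw": 0},{"translation": [-0.9,0,0],"delta_rot": [0,0,0],"jaw": 0},{"translation": [-1.0,0,0],"delta_rot": [0,0,0],"jaw": 0},{"translation": [-1.1,0,0],"delta_rot": [0,0,0],"jaw": 0},{"translation": [-1.2,0,0],"delta_rot": [0,0,0],"jaw": 0}])

```text
time: 9.75
tool_pos: [0.4946, -0.0454, 0.0421]
tool_rot: [-0.002, -0.111, 0.994, -0.0]
contact_force: [-6.5, -2.1, 5.4]
gripper_width: -0.006
grasp_force: 3.6
```

```bash
python3 -c "
from h import *
for i in range(2): rep(state()); grab_frame('wrist')"
```

```text
t9.75 feeder [-150.8  -84.4   42.1] F along/lat/z [-6.8  -0.63  5.4 ] yaw [-0.002 -0.111  0.994 -0.   ]
t9.80 feeder [-150.5  -84.4   42.1] F along/lat/z [-6.73  0.2   4.53] yaw [-0.002 -0.111  0.994 -0.   ]
```

>>> send_rows(steps=[{"translation": [-0.1,0,0],"delta_rot": [0,0,0],"jaw": 0},{"translation": [-0.2,0,0],"delta_rot": [0,0,0],"jaw": 0},{"translation": [-0.3,0,0],"delta_rot": [0,0,0],"jaw": 0},{"translation": [-0.4,0,0],"delta_rot": [0,0,0],"jaw": 0},{"translation": [-0.5,0,0],"delta_rot": [0,0,0],"jaw": 0},{"translation": [-0.6,0,0],"delta_rot": [0,0,0],"jaw": 0},{"translation": [-0.7,0,0],"delta_rot": [0,0,0],"jaw": 0},{"translation": [-0.8,0,0],"delta_rot": [0,0,0],"jaw": 0}])

```text
time: 10.65
tool_pos: [0.5024, -0.0436, 0.0421]
tool_rot: [-0.002, -0.111, 0.994, -0.0]
contact_force: [-7.6, -2.1, 6.3]
gripper_width: -0.005
grasp_force: 3.6
```

>>> send_rows(steps=[{"translation": [-0.1,0,0],"delta_rot": [0,0,0],"jaw": 0},{"translation": [-0.2,0,0],"delta_rot": [0,0,0],"jaw": 0},{"translation": [-0.3,0,0],"delta_rot": [0,0,0],"jaw": 0},{"translation": [-0.4,0,0],"delta_rot": [0,0,0],"jaw": 0},{"translation": [-0.5,0,0],"delta_rot": [0,0,0],"jaw": 0},{"translation": [-0.6,0,0],"delta_rot": [0,0,0],"jaw": 0},{"translation": [-0.7,0,0],"delta_rot": [0,0,0],"jaw": 0},{"translation": [-0.8,0,0],"delta_rot": [0,0,0],"jaw": 0}])

```text
time: 11.45
tool_pos: [0.5102, -0.0419, 0.0421]
tool_rot: [-0.002, -0.111, 0.994, -0.0]
contact_force: [-6.3, -2.0, 5.4]
gripper_width: -0.003
grasp_force: 3.6
```

```bash
python3 -c "
from h import *
for i in range(2): rep(state()); grab_frame('wrist')"
```

```text
t11.45 feeder [-134.8  -84.4   42.1] F along/lat/z [-6.54 -0.54  5.41] yaw [-0.002 -0.111  0.994 -0.   ]
t11.50 feeder [-134.5  -84.4   42.1] F along/lat/z [-5.97  0.51  4.48] yaw [-0.002 -0.111  0.994 -0.   ]
```

The right-hand cassette is clearly the heavy one, at about 6.5 N against about 1 N for the other two. I'll push that one on.

>>> send_rows(steps=[{"translation": [-0.3,0,0],"delta_rot": [0,0,0],"jaw": 0},{"translation": [-0.9,0,0],"delta_rot": [0,0,0],"jaw": 0},{"translation": [-1.5,0,0],"delta_rot": [0,0,0],"jaw": 0},{"translation": [-2.2,0,0],"delta_rot": [0,0,0],"jaw": 0},{"translation": [-2.9,0,0],"delta_rot": [0,0,0],"jaw": 0},{"translation": [-3.6,0,0],"delta_rot": [0,0,0],"jaw": 0},{"translation": [-4.3,0,0],"delta_rot": [0,0,0],"jaw": 0},{"translation": [-5.0,0,0],"delta_rot": [0,0,0],"jaw": 0}])

```text
time: 12.35
tool_pos: [0.5591, -0.0308, 0.0419]
tool_rot: [-0.002, -0.111, 0.994, 0.0]
contact_force: [-6.5, -1.4, 3.9]
gripper_width: -0.004
grasp_force: 3.3
```

>>> send_rows(steps=[{"translation": [-0.7,0,0],"delta_rot": [0,0,0],"jaw": 0},{"translation": [-1.4,0,0],"delta_rot": [0,0,0],"jaw": 0},{"translation": [-2.1,0,0],"delta_rot": [0,0,0],"jaw": 0},{"translation": [-2.8,0,0],"delta_rot": [0,0,0],"jaw": 0},{"translation": [-3.5,0,0],"delta_rot": [0,0,0],"jaw": 0},{"translation": [-4.1,0,0],"delta_rot": [0,0,0],"jaw": 0},{"translation": [-4.6,0,0],"delta_rot": [0,0,0],"jaw": 0},{"translation": [-4.9,0,0],"delta_rot": [0,0,0],"jaw": 0}])

```text
time: 13.15
tool_pos: [0.6071, -0.02, 0.0419]
tool_rot: [-0.002, -0.111, 0.994, -0.0]
contact_force: [-6.1, -1.6, 3.7]
gripper_width: 0.001
grasp_force: 3.3
```

```bash
python3 - <<'E'
from h import *
import pickle
for i in range(2): rep(state()); grab_frame('wrist')
F={n:grab_frame(n) for n in("scene","top")}
pickle.dump(F,open("F.pkl","wb"))
E
python3 m.py
```

```text
t13.15 feeder [-35.4 -84.3  41.9] F along/lat/z [-6.28 -0.24  3.66] yaw [-0.002 -0.111  0.994 -0.   ]
t13.20 feeder [-34.9 -84.3  41.8] F along/lat/z [-4.58  0.37  3.25] yaw [-0.001 -0.111  0.994  0.   ]
scene cas 1002 [548.6 140.5] [123.1  47.2] 12.97 z 0.0582 pix [372. 258.]
scene cas 915 [560.4  56.3] [125.7  47. ] 12.08 z 0.0581 pix [334. 266.]
scene cas 625 [641.8 -12.6] [74.4 46.1] 13.02 z 0.058 pix [300. 296.]
scene cas 632 [777.  105.1] [  4.8 259.5] 12.63 z 0.0549 pix [367. 351.]
scene hood 7398 [724.1  93.4] [114.2 261.2] 13.39 z 0.0734 pix [358. 323.]
top cas 338 [564.9  70.8] [ 41.1 127.1] 87.11 z 0.0566 pix [315. 206.]
top cas 643 [551.2 140.3] [120.8  46.2] 12.65 z 0.057 pix [289. 216.]
top hood 3128 [726.9  92.7] [112.  259.9] 12.72 z 0.0731 pix [305. 151.]
```

>>> send_rows(steps=[{"translation": [-0.1,0,0],"delta_rot": [0,0,0],"jaw": 0},{"translation": [-0.2,0,0],"delta_rot": [0,0,0],"jaw": 0},{"translation": [-0.3,0,0],"delta_rot": [0,0,0],"jaw": 0},{"translation": [-0.4,0,0],"delta_rot": [0,0,0],"jaw": 0},{"translation": [-0.5,0,0],"delta_rot": [0,0,0],"jaw": 0},{"translation": [-0.6,0,0],"delta_rot": [0,0,0],"jaw": 0},{"translation": [-0.7,0,0],"delta_rot": [0,0,0],"jaw": 0},{"translation": [-0.8,0,0],"delta_rot": [0,0,0],"jaw": 0}])

```text
time: 14.15
tool_pos: [0.6151, -0.0184, 0.0419]
tool_rot: [-0.001, -0.11, 0.994, 0.0]
contact_force: [-6.0, -0.9, 2.3]
gripper_width: -0.002
grasp_force: 2.9
```

>>> send_rows(steps=[{"translation": [-0.05,0,0],"delta_rot": [0,0,0],"jaw": 0},{"translation": [-0.1,0,0],"delta_rot": [0,0,0],"jaw": 0},{"translation": [-0.15,0,0],"delta_rot": [0,0,0],"jaw": 0},{"translation": [-0.2,0,0],"delta_rot": [0,0,0],"jaw": 0},{"translation": [-0.25,0,0],"delta_rot": [0,0,0],"jaw": 0},{"translation": [-0.3,0,0],"delta_rot": [0,0,0],"jaw": 0},{"translation": [-0.35,0,0],"delta_rot": [0,0,0],"jaw": 0},{"translation": [-0.4,0,0],"delta_rot": [0,0,0],"jaw": 0}])

```text
time: 14.95
tool_pos: [0.619, -0.0175, 0.0419]
tool_rot: [-0.001, -0.11, 0.994, 0.0]
contact_force: [-5.7, -0.3, 2.1]
gripper_width: 0.002
grasp_force: 2.9
```

>>> send_rows(steps=[{"translation": [-0.05,0,0],"delta_rot": [0,0,0],"jaw": 0},{"translation": [-0.1,0,0],"delta_rot": [0,0,0],"jaw": 0},{"translation": [-0.15,0,0],"delta_rot": [0,0,0],"jaw": 0},{"translation": [-0.2,0,0],"delta_rot": [0,0,0],"jaw": 0},{"translation": [-0.25,0,0],"delta_rot": [0,0,0],"jaw": 0},{"translation": [-0.3,0,0],"delta_rot": [0,0,0],"jaw": 0},{"translation": [-0.35,0,0],"delta_rot": [0,0,0],"jaw": 0},{"translation": [-0.4,0,0],"delta_rot": [0,0,0],"jaw": 0}])

```text
time: 15.75
tool_pos: [0.6229, -0.0167, 0.0419]
tool_rot: [-0.001, -0.11, 0.994, -0.0]
contact_force: [-5.6, -1.4, 3.3]
gripper_width: 0.0
grasp_force: 2.9
```

>>> send_rows(steps=[{"translation": [-0.05,0,0],"delta_rot": [0,0,0],"jaw": 0},{"translation": [-0.1,0,0],"delta_rot": [0,0,0],"jaw": 0},{"translation": [-0.15,0,0],"delta_rot": [0,0,0],"jaw": 0},{"translation": [-0.2,0,0],"delta_rot": [0,0,0],"jaw": 0},{"translation": [-0.25,0,0],"delta_rot": [0,0,0],"jaw": 0},{"translation": [-0.3,0,0],"delta_rot": [0,0,0],"jaw": 0},{"translation": [-0.35,0,0],"delta_rot": [0,0,0],"jaw": 0},{"translation": [-0.4,0,0],"delta_rot": [0,0,0],"jaw": 0}])

```text
time: 16.55
tool_pos: [0.6268, -0.0158, 0.0418]
tool_rot: [-0.001, -0.11, 0.994, 0.0]
contact_force: [-5.6, -1.5, 3.4]
gripper_width: 0.004
grasp_force: 2.9
```

>>> send_rows(steps=[{"translation": [-0.05,0,0],"delta_rot": [0,0,0],"jaw": 0},{"translation": [-0.1,0,0],"delta_rot": [0,0,0],"jaw": 0},{"translation": [-0.15,0,0],"delta_rot": [0,0,0],"jaw": 0},{"translation": [-0.2,0,0],"delta_rot": [0,0,0],"jaw": 0},{"translation": [-0.25,0,0],"delta_rot": [0,0,0],"jaw": 0},{"translation": [-0.3,0,0],"delta_rot": [0,0,0],"jaw": 0},{"translation": [-0.35,0,0],"delta_rot": [0,0,0],"jaw": 0},{"translation": [-0.4,0,0],"delta_rot": [0,0,0],"jaw": 0}])

```text
time: 17.35
tool_pos: [0.6276, -0.0156, 0.0419]
tool_rot: [-0.006, -0.111, 0.994, -0.0]
contact_force: [-19.6, -3.2, 13.5]
gripper_width: -0.003
grasp_force: 10.3
```

Force jumped to about 20 N and motion stopped, so the cassette is against the stop. Backing off.

>>> send_rows(steps=[{"translation": [0.2,0,0],"delta_rot": [0,0,0],"jaw": 0},{"translation": [0.4,0,0],"delta_rot": [0,0,0],"jaw": 0},{"translation": [0.8,0,0],"delta_rot": [0,0,0],"jaw": 0},{"translation": [1.5,0,0],"delta_rot": [0,0,0],"jaw": 0},{"translation": [3.0,0,0],"delta_rot": [0,0,0],"jaw": 0},{"translation": [5.0,0,0],"delta_rot": [0,0,0],"jaw": 0},{"translation": [8.0,0,-1],"delta_rot": [0,0,0],"jaw": 0},{"translation": [11.0,0,-3],"delta_rot": [0,0,0],"jaw": 0}])

```text
time: 18.15
tool_pos: [0.5221, -0.0388, 0.0706]
tool_rot: [-0.001, -0.111, 0.994, 0.001]
contact_force: [-1.0, -1.4, 0.9]
gripper_width: -0.003
grasp_force: 0.0
```

>>> send_rows(steps=[{"translation": [3,0,-3],"delta_rot": [0,0,0],"jaw": 0},{"translation": [6,0,-7],"delta_rot": [0,0,0],"jaw": 0},{"translation": [9,0,-11],"delta_rot": [0,0,0],"jaw": 0},{"translation": [11,0,-14],"delta_rot": [0,0,0],"jaw": 0},{"translation": [11,0,-14],"delta_rot": [0,0,0],"jaw": 0},{"translation": [11,0,-14],"delta_rot": [0,0,0],"jaw": 0},{"translation": [11,0,-14],"delta_rot": [0,0,0],"jaw": 0},{"translation": [11,0,-14],"delta_rot": [0,0,0],"jaw": 0}])

```text
time: 18.95
tool_pos: [0.4166, -0.0627, 0.2103]
tool_rot: [-0.001, -0.111, 0.994, 0.001]
contact_force: [0.0, 0.2, -0.7]
gripper_width: 0.0
grasp_force: 0.0
```

```bash
python3 - <<'E'
from h import *
import pickle
rep(state())
F={n:grab_frame(n) for n in("scene","top")}
pickle.dump(F,open("F.pkl","wb"))
cv2.imwrite("pics/end.png",F["scene"]["pixels"])
E
python3 m.py
```

```text
t18.95 feeder [-230.6  -84.2  210.3] F along/lat/z [ 0.07  0.15 -0.66] yaw [-0.001 -0.111  0.994  0.001]
scene cas 1007 [548.7 140.9] [123.3  47.5] 12.55 z 0.0582 pix [372. 258.]
scene cas 1029 [562.2  56.7] [121.5  46.9] 12.85 z 0.0581 pix [333. 265.]
scene cas 404 [657.   -9.2] [43.4 46.5] 11.86 z 0.0581 pix [302. 301.]
scene cas 630 [777.7 104.7] [ 18.2 259.9] 9.24 z 0.055 pix [366. 351.]
scene hood 7379 [723.4  93.6] [113.8 261. ] 12.61 z 0.0734 pix [358. 323.]
top cas 303 [666.9  -7.8] [58.1 46. ] 13.03 z 0.0565 pix [343. 175.]
top cas 644 [564.7  56. ] [121.2  46. ] 12.71 z 0.0565 pix [319. 211.]
top cas 644 [551.3 140.4] [120.4  45.9] 12.94 z 0.0565 pix [289. 215.]
top hood 3379 [726.9  92.5] [112.6 260.1] 12.89 z 0.0729 pix [307. 152.]
```

View pics/end.png

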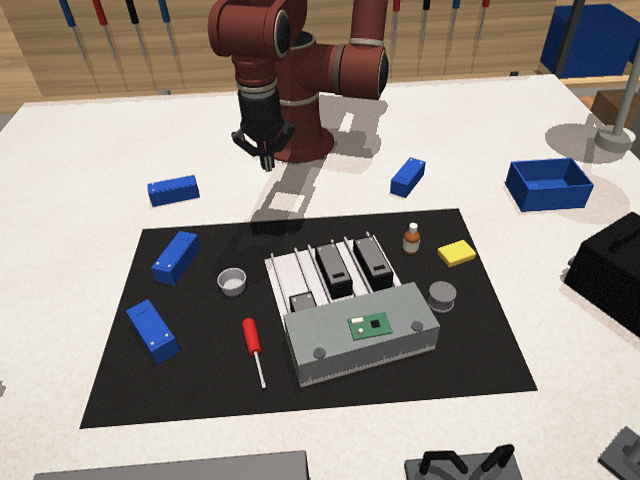

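The final view shows the heavy cassette under the hood at about (302,300), sticking out roughly 57 mm. That is inside the 38–62 mm home range. The empties are still drawn out at (333,265) and (372,258), and nothing else has moved.

```bash
python3 -c "
from plant import *
print(job_done())"
```

```text
the job is handed in; nothing more can be done
None
```

The full cassette was the one in the right-hand lane: it is seated against the stop after a slow push (about 20 N at contact), the two empties are still drawn out about 25 mm and 12 mm from where they stood, and the job is handed in at about 19 s.

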